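# Clear the shorting bar and hold the test tweezers at 10 mm for the open zero

### The arm

A 6-joint arm with a two-finger parallel gripper is mounted at the origin on the work surface. World frame = base frame: x ahead of the robot, y to its left, z up, the work surface at z = 0. Lengths are in m, angles in rad, forces in N, time in s.
With the tool pointing down it reaches from about 0.35 to 0.85 m from the base axis. Payload 8.1 kg.
Tool frame: the origin (TCP) lies midway between the tips of the shut fingers; the grasp point (between the pads) lies 19 mm behind it; z points along the fingers, y is the line along which they close (so a half turn about z gives the same grasp; the last joint's range is limited). The gripper opens to 93 mm and grips with 3 to 60 N. Pads are 15 mm wide; open, the fingers measure 128 mm over their backs; the gripper's body (75 mm by 188 mm) begins 65 mm behind the grasp point.
Start: joints at [-1.431, 0.13, 1.488, -0, 1.523, -0.085], TCP at [0.134, -0.585, 0.219] pointing down, gripper open.
Joint ranges: [-2.96, 2.96], [-0.89, 2.26], [0.02, 2.5], [-1.34, 4.48], [0, 2.73], [-2.66, 2.66]. Speed limits (rad/s): [2.39, 2.39, 2.79, 3.14, 3.14, 3.14].

### API

Orientations are given as a rotation vector (axis times angle).
In Python, from plant import read_state, read_camera, camera_model, close_job gives the robot as it stands. The module is installed in compiled form; this text tells all that it offers.
- The arm moves only by the tool carry_out, never from a script. Its argument "moves" is a list of rows, each an object of numbers: "jaw": the finger opening in m, from 0 to 0.093; "dx", "dy", "dz": the shift along the tool's x, y, z in m; "yaw": the turn about the tool's z in rad. In form: [{"jaw": .., "dx": .., "dy": .., "dz": .., "yaw": ..}, ...]. A call has 1 to 8 rows; each row shifts and turns the commanded pose from where the row before left it, along the tool's axes as they then stand; what a row does not reach is not made up. A row lasts 1/8 s, in which the tool goes at most 62.5 mm and 10.7 degrees, less where a joint would pass 70% of its speed; a pose out of reach is approached as far as the arm can. A call is refused whole if a number of a shift passes 0.0625 or a number of a turn 0.188, either way. A call with a gripper value outside its range is refused whole. The fingers move at their own pace and stop on an object; "grip_force" is the grip in N (left out, the last holds). Time passes only in rows, so rows that do not move let the fingers close. It gives the time, the measured TCP pose, the force, the opening and the grip force at its end, in the units of the state.
- read_state(): the state, without advancing time (a new reading comes with each control period).
- read_camera(name): name is "scene" or "top" or "wrist"; returns the picture (480x640x3 uint8, red, green, blue); there is no depth.
- camera_model(name): a dict with "camera_matrix" (3x3 intrinsics, pixels), "view" (4x4, takes a point from world to camera coordinates). Camera axes: x right, y up, looking along -z (the intrinsics and any distortion apply to the point x, -y, -z); pixel columns grow to the right and rows downward; lengths in m; the calibration is good to about 2 mm. A picture is of the moment at which its call begins: read the wrist's pose just before it. camera_model takes no time and is no camera call; for the wrist camera it gives the pose at the moment of the call.
- close_job(): hands the job in; it is judged then, once.
The state is a dict: "t": time; "q": joint angles; "dq": joint speeds; "joint_torque": joint torques, N m; "tool_pos": TCP position; "orientation": TCP orientation; "force": force on the tool from outside, world axes, zero at the start; "wrist_torque": the same for the moment, N m; "opening": finger opening in m; "gripper_force": force on a finger pad.
Only numpy, scipy, OpenCV 4.12 (cv2) and the standard library are available. Lean on these libraries where they do the work, as an engineer would, in place of code of your own. Each camera call takes 0.05 s, during which the arm holds its last target. There are 200 camera calls.

### The job

The short zero of the component-testing tweezers is done and the open zero comes next: put the copper shorting bar away by hanging it by its hole on the hook of the small stand and let it hang there freely. Then pick the tweezers up about a hand's breadth clear of the mat and squeeze them until the tips stand 10 mm apart, the long line of their scale, and finish while still holding them up with that gap kept steady. Leave the lamp holder, the junction box and the ignition coil where they are.

Things in the scene. Friction and masses are not known exactly. Their poses are not given: they have to be found in the camera images.
- bar: Copper shorting bar, 96 long, 24 wide, 5 mm thick, about 0.1 kg, flat on the mat (a fixed grey rubber sheet 2 mm thick, so the bar's underside is at z = 0.002). Origin: centre of its underside; x runs along the bar towards the end with the hole, y across its width, z up as it lies.
- bar_hole (a point): Centre of the bar's round 14 mm hole, 36 mm from the bar's middle along its x (12 mm from the end), half way through the thickness.
- stand: Small fixed laboratory stand left or right of the mat: grey plate base 90 mm wide, 12 high, steel rod 10 mm thick, 178 high, boss head at 140. From it a 6 mm round wire hook runs along -x, sloping slightly down, and turns straight up at its end. Origin: on the bench under the rod; x level, from hook to rod; z up. The base reaches 35 mm from the origin on the hook's side, 95 mm on the other.
- hook_tip (a point): Top of the hook's upturned end, 70 mm from the rod along the stand's -x, 159 mm above the bench. The straight upturned part is about 20 mm high.
- hook_seat (a point): Lowest place of the hook, on the top of its wire, just inside the upturned end: 60 mm from the rod along the stand's -x, 133 mm above the bench. A bar hangs here or further in along the wire, its long axis upright and hole uppermost.
- tweezers: Sprung test tweezers flat on the mat, 150 long, 18 mm high, 60 g: heel block with display, two arms, brass tips. Origin: underside, midway between the black grips as they lie open; x to the tips (55 mm ahead), y left, z up; heel end 99 mm behind. Grips: outsides of the arms, 22 mm behind to 22 mm ahead of the origin, 18 mm high; outside width there 40 mm open. Carries the right (-y) arm.
- tweezer_arm (a joint): Angle (rad) by which the left arm is squeezed towards the right, about a hinge in the heel 82 mm behind the tweezers' origin: 0 open (tips 26 mm apart), 0.117 = tips 10 mm apart, stop at 0.18; 0.01 rad = 1.37 mm of tip gap = 0.8 mm of width over the grips. Springs back to 0; needs 2.5 N on each grip to start, 6 N at the 10 mm gap.
- tip_left (a point): Inner side of the left brass tip at its end, 9 mm above the tweezers' underside. The tip gap is the distance from here to tip_right. With the tips 10 mm apart the outer grip faces are parallel and 30 mm apart.
- tip_right (a point): Inner side of the right brass tip at its end, 9 mm above the tweezers' underside.
- heel (a point): Middle of the tweezers near the heel's end, 95 mm behind the origin, 9 mm above the underside. Between heel and grips a white scale fixed to the right arm lies over the left one; a white index line on the left arm meets its long line when the tips are 10 mm apart (short lines: 5 and 15 mm).
- lamp: Bystander: clear bulb in a round white ceramic lamp holder, 100 mm across, 152 mm high, loose on the bench; on the other side of the mat from the stand. Origin: centre of its underside.
- junction_box: Bystander: white plastic junction box, 81 x 116 mm and 55 mm high (66 with its stub), loose on the bench beyond the mat. Origin: centre of its underside.
- coil: Bystander: ignition coil, a grey metal can 61 mm across and 138 mm high with a black top, loose on the bench beyond the mat. Origin: centre of its underside.
Not all that is in view belongs to the job. There is more than one size of the bar; the one meant has the size given above.

How it is judged:
By the outcome, as a careful person would: the job done as asked, in the order asked, and still so for the second after the job is handed in, while the arm keeps its last pose, push and grip.
It also fails if it takes over 61 s, if anything falls off the work surface, if the arm or the gripper's body presses on something with over 40 N, if the wrist force passes 120 N, or if a joint passes its speed limit or range.

## Working session

There is one attempt and no reset: what is moved stays moved. The work goes in short steps, Python scripts to look and compute and a tool call to move; the robot and the scene stay as the last step left them, time stands still between calls to the robot, and variables do not carry over. Pictures are saved under pics/ and viewed, at most 10 in all, crops included, and the job is handed in when it is done.

Besides the shell and the picture viewer there is one more tool, called after "Call:" as name(argument=value, ...) on one line, values as JSON. carry_out: Moves the arm, as the interface text tells. Its arguments: {"type":"object","properties":{"moves":{"type":"array","items":{"type":"object","properties":{"jaw":{"type":"number"},"dx":{"type":"number"},"dy":{"type":"number"},"dz":{"type":"number"},"yaw":{"type":"number"}}}},"grip_force":{"type":"number"}},"required":["moves"]}

```bash
mkdir -p pics
cat > h.py <<'E'
import numpy as np, cv2
from plant import *
def cast(name,uv,z,m=None):
    m=m or camera_model(name);K=np.array(m["camera_matrix"]);V=np.array(m["view"])
    d=np.linalg.inv(K)@[uv[0],uv[1],1];d=np.array([d[0],-d[1],-d[2]])
    R=V[:3,:3];c=-R.T@V[:3,3];w=R.T@d
    return c+w*(z-c[2])/w[2]
def proj(name,p,m=None):
    m=m or camera_model(name);K=np.array(m["camera_matrix"]);V=np.array(m["view"])
    c=V[:3,:3]@np.array(p)+V[:3,3];c=K@[c[0],-c[1],-c[2]];return c[:2]/c[2]
def save(n,im): cv2.imwrite("pics/"+n,cv2.cvtColor(im,cv2.COLOR_RGB2BGR))
E
python3 - <<'E'
from h import *
s=read_state();print({k:np.round(v,3) for k,v in s.items()})
for n in("top","scene"):
    save(n+"0.png",read_camera(n));m=camera_model(n);print(n,{k:np.round(v,3).tolist() for k,v in m.items()})
m=camera_model("wrist");print({k:np.round(v,3).tolist() for k,v in m.items()})
E
```

```text
{'t': np.float64(0.0), 'q': array([-1.431,  0.131,  1.489, -0.   ,  1.523, -0.085]), 'dq': array([-0.   , -0.001, -0.   ,  0.   , -0.   , -0.   ]), 'joint_torque': array([ 4.0000e-03, -5.5984e+01, -4.9176e+01,  7.7000e-02,  3.5000e-02,
       -0.0000e+00]), 'tool_pos': array([ 0.134, -0.584,  0.218]), 'orientation': array([-3.12 , -0.352,  0.   ]), 'force': array([0.452, 0.055, 0.44 ]), 'wrist_torque': array([0.008, 0.008, 0.013]), 'gripper_force': np.float64(0.0), 'opening': np.float64(0.093)}
top {'camera_matrix': [[619.228, 0.0, 320.793], [0.0, 619.228, 239.685], [0.0, 0.0, 1.0]], 'view': [[0.043, -0.999, 0.005, -0.011], [0.977, 0.043, 0.21, -0.592], [-0.21, -0.004, 0.978, -1.054], [0.0, 0.0, 0.0, 1.0]]}
scene {'camera_matrix': [[544.65, 0.0, 315.033], [0.0, 544.65, 245.467], [0.0, 0.0, 1.0]], 'view': [[-0.519, 0.855, 0.002, 0.295], [-0.569, -0.347, 0.745, 0.219], [0.638, 0.386, 0.667, -1.452], [0.0, 0.0, 0.0, 1.0]]}
{'camera_matrix': [[339.738, 0.0, 317.226], [0.0, 339.738, 241.573], [0.0, 0.0, 1.0]], 'view': [[0.223, -0.975, -0.001, -0.599], [0.929, 0.212, -0.303, 0.035], [0.295, 0.067, 0.953, -0.392], [0.0, 0.0, 0.0, 1.0]]}
```

View pics/top0.png

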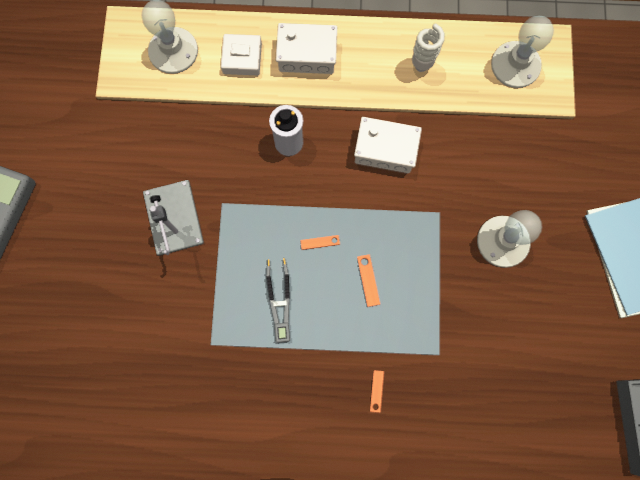

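View pics/scene0.png

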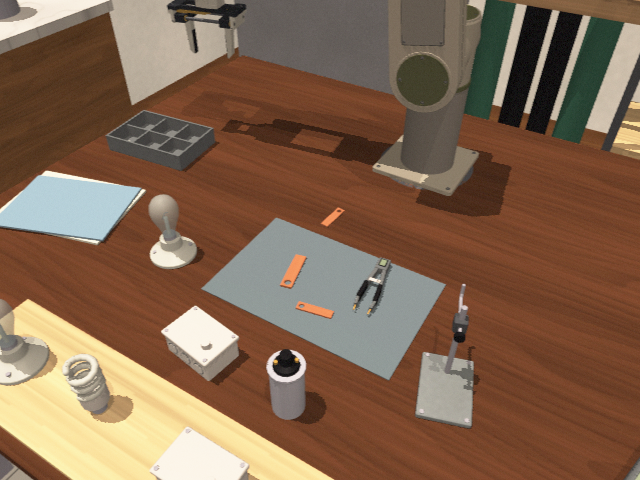

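Run:
```python
from h import *
im=cv2.cvtColor(cv2.imread("pics/top0.png"),cv2.COLOR_BGR2RGB)
m=camera_model("top");V=m["view"];print("cam",-np.array(V)[:3,:3].T@np.array(V)[:3,3])
h=cv2.cvtColor(im,cv2.COLOR_RGB2HSV)
k=((h[...,0]<14)&(h[...,1]>150)&(h[...,2]>180)).astype(np.uint8)
cs,hi=cv2.findContours(k,cv2.RETR_CCOMP,cv2.CHAIN_APPROX_NONE)
for i,c in enumerate(cs):
    if len(c)<8: continue
    w=np.array([cast("top",p[0],.007,m)[:2] for p in c])*1000
    r=cv2.minAreaRect(w.astype(np.float32));print(hi[0][i][3],c.mean((0,1)).round(),np.round(r[0]),np.round(r[1],1),round(r[2],1))
a=cv2.resize(im[175:285,110:230],None,fx=4,fy=4,interpolation=cv2.INTER_CUBIC)
sc=cv2.cvtColor(cv2.imread("pics/scene0.png"),cv2.COLOR_BGR2RGB)
b=cv2.resize(sc[280:430,400:490],None,fx=3.2,fy=2.9334,interpolation=cv2.INTER_CUBIC)
save("c1.png",np.hstack([a,b]))
print(a.shape,b.shape)
```

```text
cam [0.35747621 0.01015796 1.15475734]
-1 [377. 391.] [330. -98.] [19.  72.5] 86.1
0 [375. 406.] [303. -96.] [11.1 12.7] 46.0
0 [381. 377.] [ 355. -106.] [ 6.7 21.6] 79.8
0 [374. 375.] [358. -93.] [ 5.1 14. ] 72.7
-1 [367. 301.] [492. -76.] [8.2 1.2] 20.1
-1 [373. 295.] [503. -87.] [4.1 6.7] 65.6
-1 [370. 286.] [521. -81.] [4.7 5.9] 20.9
-1 [371. 274.] [543. -82.] [ 5.  14.7] 77.6
-1 [367. 262.] [565. -73.] [29.8 14.4] 39.4
-1 [322. 245.] [593.  12.] [1.9 7.6] 2.5
-1 [310. 247.] [590.  32.] [ 5.8 22.7] 2.5
-1 [336. 244.] [598. -15.] [1.9 7.6] 2.5
-1 [329. 244.] [596.  -1.] [5.2 9.3] 29.5
-1 [313. 241.] [602.  28.] [9.7 3.3] 78.2
-1 [306. 242.] [599.  43.] [ 5.8 17.1] 2.5
-1 [326. 238.] [607.   6.] [1.9 9.5] 2.5
-1 [329. 240.] [605.  -1.] [ 3.2 18. ] 36.7
-1 [337. 238.] [608. -16.] [9.5 4.3] 29.5
(440, 480, 3) (440, 288, 3)
```

View pics/c1.png

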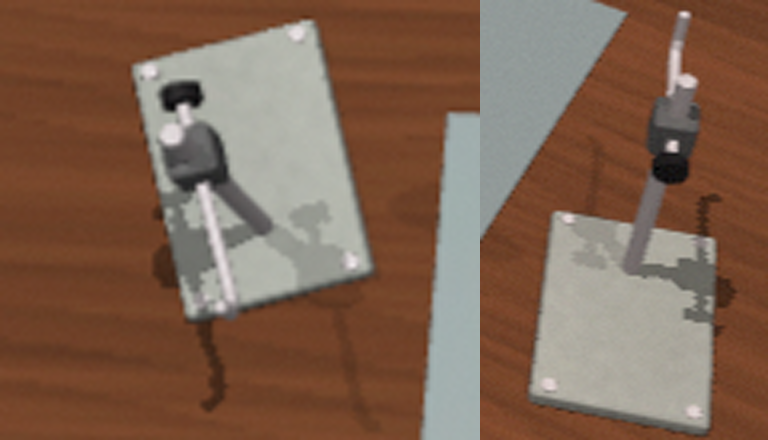

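Run:
```python
from h import *
im=cv2.cvtColor(cv2.imread("pics/top0.png"),cv2.COLOR_BGR2RGB)
m=camera_model("top");ms=camera_model("scene")
i=im.astype(int);k=((i[...,0]>200)&(i[...,0]-i[...,2]>90)&(i[...,1]<150)).astype(np.uint8);k[:150]=0
cs,hi=cv2.findContours(k,cv2.RETR_CCOMP,cv2.CHAIN_APPROX_NONE)
for j,c in enumerate(cs):
    if len(c)<8: continue
    w=np.array([cast("top",p[0],.007,m)[:2] for p in c])*1000
    r=cv2.minAreaRect(w.astype(np.float32));print(hi[0][j][3],c.mean((0,1)).round(),np.round(r[0]),np.round(r[1],1),round(r[2],1))
T=lambda x,y:(110+x/4-.4,175+y/4-.4)
for n,p,z in[("c",(137,67),.012),("c",(313,22),.012),("c",(372,270),.012),("c",(188,320),.012),("rodbot",(264,228),.012),("rodtop",(171,132),.178),("tip",(231,310),.159)]:
    print(n,(cast("top",T(*p),z,m)*1000).round())
print("scene tip",(cast("scene",(463.7,285),.159,ms)*1000).round(),"rodtop",(cast("scene",(464.7,306.5),.178,ms)*1000).round(),"rodbot",(cast("scene",(400+148/3.2,280+268/2.93),.012,ms)*1000).round())
# tweezers dark/brass
for n,p,z in[("tipL",(268,261),.011),("tipR",(285,260),.011),("heel",(283,342),.018),("gripL",(270,288),.018),("gripR",(287,287),.018)]:
    print(n,(cast("top",p,z,m)*1000).round())
```

```text
-1 [374. 406.] [308. -96.] [26.1 17.9] 1.3
-1 [381. 394.] [ 326. -106.] [8.7 0. ] 1.3
-1 [372. 390.] [332. -90.] [15.8  0. ] 1.4
-1 [382. 382.] [ 346. -107.] [7. 0.] 1.3
-1 [373. 378.] [353. -91.] [12.4  0. ] 1.4
-1 [383. 374.] [ 361. -109.] [8.9 0. ] 1.2
-1 [366. 258.] [573. -73.] [9.4 2.3] 54.9
c [683. 357.  12.]
c [709. 275.  12.]
c [589. 237.  12.]
c [561. 321.  12.]
rodbot [607. 289.  12.]
rodtop [609. 290. 178.]
tip [540. 264. 159.]
scene tip [543. 270. 159.] rodtop [605. 291. 178.] rodbot [608. 290.  12.]
tipL [558. 112.  11.]
tipR [562.  80.  11.]
heel [409.  75.  18.]
gripL [507. 104.  18.]
gripR [510.  73.  18.]
```

The top view shows three bars: A (320,242), about 74 mm; B (368,280), about 95 mm with its hole at (365,261); C (377,391), about 73 mm and off the mat. B fits the description. The stand is on the left with its rod at about (607,290) mm, and the hook tip lands at about (541,270) mm in both views, which agrees with the given geometry. The tweezers are at (278,300), with the tips up the image. I'll move above B and check it close up.

Call:
carry_out(moves=[{"jaw": 0.093,"dx": 0.045,"dy": -0.036},{"dx": 0.045,"dy": -0.036},{"dx": 0.045,"dy": -0.036},{"dx": 0.045,"dy": -0.036},{"dx": 0.045,"dy": -0.036},{"dx": 0.045,"dy": -0.036},{"dx": 0.045,"dy": -0.036},{"dx": 0.045,"dy": -0.036}])

```text
invalid input at $.moves[0]: expected keys jaw, dx, dy, dz, yaw
```

Call:
carry_out(moves=[{"dx": 0.045,"dy": -0.036},{"dx": 0.045,"dy": -0.036},{"dx": 0.045,"dy": -0.036,"dz": 0.02},{"dz": 0.05},{},{}])

```text
invalid input at $.moves[0]: expected keys jaw, dx, dy, dz, yaw
```

Run:
```python
from h import *
s=read_state();print(s["t"],s["tool_pos"].round(4),s["orientation"].round(4))
m=camera_model("wrist");im=read_camera("wrist");save("w1.png",im)
np.save("w1.npy",{"m":m,"s":s})
```

```text
0.1 [ 0.1337 -0.5844  0.2177] [-3.1201e+00 -3.5220e-01  1.0000e-04]
```

View pics/w1.png

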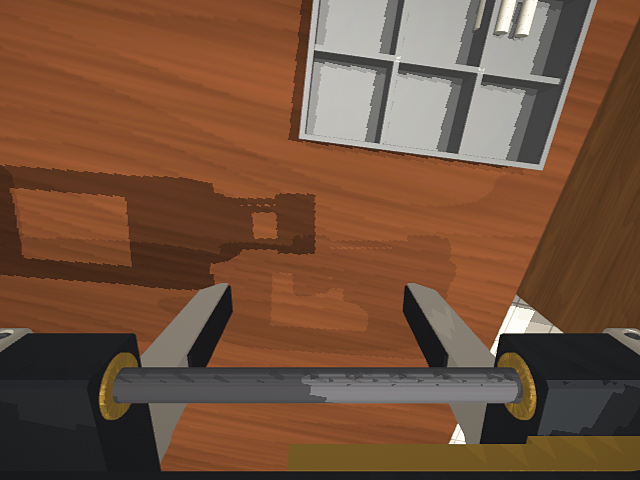

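The rows need all five keys, so the arm hasn't moved. The wrist view shows the fingers at (220,290) and (415,290), and it looks ahead of the TCP.

Call:
carry_out(moves=[{"jaw": 0.093,"dx": 0.045,"dy": -0.036,"dz": 0,"yaw": 0},{"jaw": 0.093,"dx": 0.045,"dy": -0.036,"dz": 0,"yaw": 0},{"jaw": 0.093,"dx": 0.045,"dy": -0.036,"dz": 0,"yaw": 0},{"jaw": 0.093,"dx": 0.045,"dy": -0.036,"dz": 0,"yaw": 0},{"jaw": 0.093,"dx": 0.045,"dy": -0.036,"dz": 0,"yaw": 0},{"jaw": 0.093,"dx": 0.045,"dy": -0.036,"dz": 0,"yaw": 0},{"jaw": 0.093,"dx": 0.045,"dy": -0.036,"dz": 0,"yaw": 0},{"jaw": 0.093,"dx": 0.045,"dy": -0.036,"dz": 0,"yaw": 0}])

```text
t: 1.15
tool_pos: [0.4213, -0.2222, 0.2186]
orientation: [3.122, 0.352, 0.0]
force: [0.6, -1.8, -0.9]
opening: 0.0928
gripper_force: 0.0
```

Call:
carry_out(moves=[{"jaw": 0.093,"dx": 0.045,"dy": -0.036,"dz": 0,"yaw": 0},{"jaw": 0.093,"dx": 0.03,"dy": -0.036,"dz": 0,"yaw": 0},{"jaw": 0.093,"dx": 0.02,"dy": -0.036,"dz": 0.02,"yaw": 0},{"jaw": 0.093,"dx": 0,"dy": 0,"dz": 0.05,"yaw": 0},{"jaw": 0.093,"dx": 0,"dy": 0,"dz": 0,"yaw": 0},{"jaw": 0.093,"dx": 0,"dy": 0,"dz": 0,"yaw": 0}])

```text
t: 1.9
tool_pos: [0.4893, -0.0979, 0.15]
orientation: [3.122, 0.351, 0.001]
force: [0.8, -0.1, 0.9]
opening: 0.0928
gripper_force: 0.0
```

Run:
```python
from h import *
s=read_state();print(s["t"],s["tool_pos"].round(4),s["orientation"].round(4))
m=camera_model("wrist");im=read_camera("wrist");save("w2.png",im)
i=im.astype(int);k=((i[...,0]>150)&(i[...,0]-i[...,2]>100)&(i[...,1]<150)).astype(np.uint8)
cs,hi=cv2.findContours(k,cv2.RETR_CCOMP,cv2.CHAIN_APPROX_NONE)
for j,c in enumerate(cs):
    if len(c)<20: continue
    w=np.array([cast("wrist",p[0],.007,m)[:2] for p in c])*1000
    r=cv2.minAreaRect(w.astype(np.float32));print(hi[0][j][3],c.mean((0,1)).round(),np.round(r[0],1),np.round(r[1],1),round(r[2],1))
```

```text
1.9 [ 0.4893 -0.0979  0.15  ] [3.1216e+00 3.5140e-01 8.0000e-04]
-1 [288. 352.] [348.4 -97.2] [18.6 41. ] 86.0
-1 [304. 175.] [531.9 -75.3] [94.6 23.7] 12.8
6 [304. 137.] [566.8 -67.5] [15.  15.2] 56.5
-1 [211.  71.] [600.6  17.8] [18.2 72.6] 10.4
26 [245.  73.] [605.6  -9.5] [11.5 11.5] 58.7
```

View pics/w2.png

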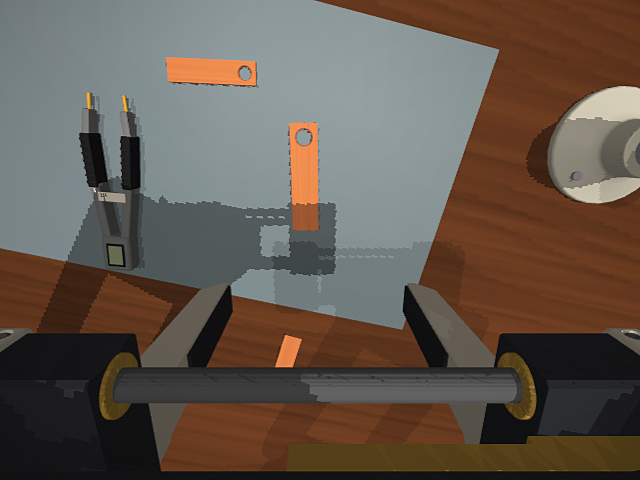

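The wrist view shows bar B at (304,175), measuring 94.6×23.7 mm with its hole at (304,137), so it's the right one. The 73 mm bar is at (211,71) and the third bar at (288,352). Bar yaw matches tool yaw, so I'll grasp it at its middle.

Call:
carry_out(grip_force=15, moves=[{"jaw": 0.06,"dx": 0.0466,"dy": -0.0126,"dz": 0.03,"yaw": 0},{"jaw": 0.06,"dx": 0,"dy": 0,"dz": 0.05,"yaw": 0},{"jaw": 0.06,"dx": 0,"dy": 0,"dz": 0.04,"yaw": 0},{"jaw": 0.06,"dx": 0,"dy": 0,"dz": 0.02,"yaw": 0},{"jaw": 0.06,"dx": 0,"dy": 0,"dz": 0.0065,"yaw": 0},{"jaw": 0.06,"dx": 0,"dy": 0,"dz": 0,"yaw": 0},{"jaw": 0.015,"dx": 0,"dy": 0,"dz": 0,"yaw": 0},{"jaw": 0.015,"dx": 0,"dy": 0,"dz": 0,"yaw": 0}])

```text
t: 2.95
tool_pos: [0.5326, -0.0751, 0.0034]
orientation: [3.121, 0.352, 0.003]
force: [-0.6, 0.0, -1.4]
opening: 0.0445
gripper_force: 0.0
```

Call:
carry_out(moves=[{"jaw": 0.015,"dx": 0,"dy": 0,"dz": 0,"yaw": 0},{"jaw": 0.015,"dx": 0,"dy": 0,"dz": 0,"yaw": 0},{"jaw": 0.015,"dx": 0,"dy": 0,"dz": 0,"yaw": 0},{"jaw": 0.015,"dx": 0,"dy": 0,"dz": 0,"yaw": 0}])

```text
t: 3.45
tool_pos: [0.5318, -0.0748, 0.0023]
orientation: [3.122, 0.352, 0.0]
force: [-1.0, -0.2, 2.0]
opening: 0.0238
gripper_force: 15.0
```

Call:
carry_out(moves=[{"jaw": 0.015,"dx": 0,"dy": 0,"dz": -0.02,"yaw": 0},{"jaw": 0.015,"dx": 0,"dy": 0,"dz": -0.04,"yaw": 0},{"jaw": 0.015,"dx": 0,"dy": 0,"dz": -0.05,"yaw": 0},{"jaw": 0.015,"dx": 0,"dy": 0,"dz": -0.05,"yaw": 0},{"jaw": 0.015,"dx": 0,"dy": 0,"dz": -0.038,"yaw": 0},{"jaw": 0.015,"dx": 0.005,"dy": -0.02,"dz": 0,"yaw": 0},{"jaw": 0.015,"dx": 0.005,"dy": -0.035,"dz": 0,"yaw": 0},{"jaw": 0.015,"dx": 0.005,"dy": -0.045,"dz": 0,"yaw": 0}])

```text
t: 4.45
tool_pos: [0.5237, 0.0265, 0.1998]
orientation: [-3.122, -0.35, 0.001]
force: [-0.0, -0.6, -0.3]
opening: 0.0239
gripper_force: 15.0
```

Call:
carry_out(moves=[{"jaw": 0.015,"dx": 0.005,"dy": -0.045,"dz": 0,"yaw": 0},{"jaw": 0.015,"dx": 0,"dy": -0.045,"dz": 0,"yaw": 0},{"jaw": 0.015,"dx": 0,"dy": -0.045,"dz": 0,"yaw": 0},{"jaw": 0.015,"dx": 0,"dy": -0.045,"dz": 0,"yaw": 0},{"jaw": 0.015,"dx": 0,"dy": -0.034,"dz": 0,"yaw": 0},{"jaw": 0.015,"dx": 0,"dy": -0.017,"dz": 0,"yaw": -0.07},{"jaw": 0.015,"dx": 0,"dy": 0,"dz": 0,"yaw": 0},{"jaw": 0.015,"dx": 0,"dy": 0,"dz": 0,"yaw": 0}])

```text
t: 5.45
tool_pos: [0.4774, 0.2517, 0.1998]
orientation: [3.107, 0.459, -0.001]
force: [-0.3, -0.6, -0.6]
opening: 0.0236
gripper_force: 15.0
```

Run:
```python
from h import *
s=read_state();print(s["t"],s["tool_pos"].round(4),s["orientation"].round(4),s["opening"])
m=camera_model("wrist");im=read_camera("wrist");save("w3.png",im)
i=im.astype(int);k=((i[...,0]>120)&(i[...,0]-i[...,2]>90)&(i[...,1]<150)).astype(np.uint8)
cs,hi=cv2.findContours(k,cv2.RETR_CCOMP,cv2.CHAIN_APPROX_NONE)
z=s["tool_pos"][2]+.005
for j,c in enumerate(cs):
    if len(c)<25: continue
    w=np.array([cast("wrist",p[0],z,m)[:2] for p in c])*1000
    r=cv2.minAreaRect(w.astype(np.float32));print(hi[0][j][3],c.mean((0,1)).round(),np.round(r[0],1),np.round(r[1],1),round(r[2],1))
print(proj("wrist",(.541,.270,.159),m),proj("wrist",(.607,.29,.178),m))
```

```text
5.45 [0.4774 0.2517 0.1998] [ 3.1074e+00  4.5890e-01 -8.0000e-04] 0.02362815742963009
-1 [532. 470.] [403.1  87.2] [ 0.  10.8] 16.7
-1 [520. 456.] [410.7 100.4] [9.3 3.7] 87.4
-1 [ 97. 445.] [345.1 354.2] [29.8  4.3] 86.3
-1 [535. 446.] [420.6  95.3] [46.2 10.5] 87.5
141 [516. 438.] [424.  109.3] [14.1  3.1] 88.4
-1 [287. 432.] [389.1 244. ] [ 3.9 12.9] 12.8
-1 [528. 430.] [431.3 105.2] [33.3  7. ] 85.0
-1 [111. 418.] [368.7 348.2] [21.9  5.8] 88.8
-1 [ 95. 431.] [355.6 356.8] [17.4 44.3] 2.1
-1 [529. 411.] [444.7 111.3] [4.4 5. ] 16.7
-1 [339. 405.] [415.4 220.7] [ 3.7 15.9] 16.7
-1 [315. 417.] [403.3 228.2] [50.  20.6] 87.0
-1 [ 89. 408.] [371.1 360.3] [ 8.1 41.3] 16.7
270 [116. 406.] [378.3 346. ] [8.7 3.1] 88.5
-1 [524. 412.] [444.  114.6] [10.5  5.3] 27.5
-1 [259. 393.] [411.  267.8] [31.3  2.1] 11.3
-1 [535. 366.] [474.4 123. ] [0.  9.1] 16.7
-1 [374. 391.] [431.4 204.1] [38.3  3.5] 19.5
-1 [508. 365.] [470.4 138.2] [ 3.  15.3] 1.6
-1 [506. 357.] [474.8 141.5] [0.6 7.9] 1.1
-1 [ 94. 364.] [404.9 365.7] [ 6.6 50.2] 16.7
-1 [534. 355.] [479.6 128.5] [10.4 71.9] 1.0
338 [506. 348.
[... 2117 characters left out ...]
.6] [ 1.8 23.1] 0.1
-1 [497.  63.] [608.5 211.8] [ 0.4 17.8] 0.0
-1 [537.  58.] [614.9 196.7] [ 2.8 33.5] 2.0
-1 [491.  49.] [612.5 216.4] [0.9 6.5] 1.0
-1 [368.  68.] [592.1 263. ] [13.9  4.3] 19.3
-1 [472.  45.] [611.7 225.4] [5.9 1.5] 89.6
-1 [491.  41.] [614.9 217.8] [1.6 5.2] 1.1
-1 [448.  38.] [610.9 235.6] [1.5 6.2] 7.0
-1 [394.  47.] [599.6 259.1] [21.9 14.3] 89.9
1282 [385.  37.] [603.5 261.1] [6.1 2.4] 77.3
-1 [433.  19.] [615.6 243.7] [ 1.9 25.9] 1.1
-1 [224.  23.] [590.2 327.4] [40.6  6.7] 86.8
-1 [390.   5.] [615.4 263.4] [15.2  1.9] 89.8
-1 [191.   4.] [591.9 340.8] [9.1 0.5] 89.4
-1 [167.   2.] [589.9 350.5] [0.9 4.4] 2.6
[319.78897093 166.73616364] [320.27127817  24.95621099]
```

View pics/w3.png

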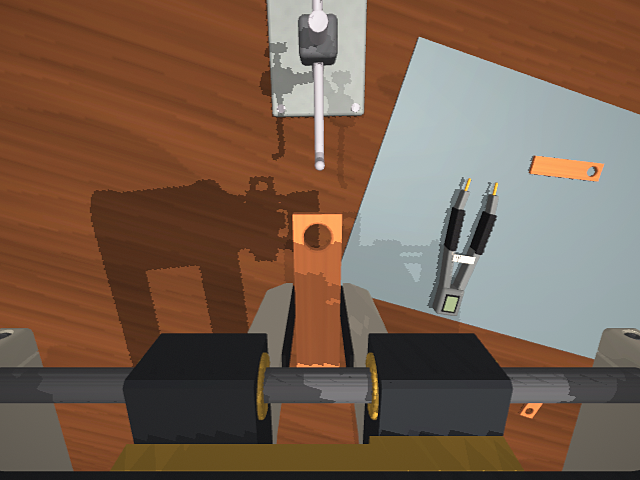

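The wrist view shows the hole at (318,236) and the hook tip at (320,164), 2.7 px from the prediction, with the hook wire parallel to the bar. I'll move forward 32 mm, then thread the hole down over the tip.

Call:
carry_out(moves=[{"jaw": 0.015,"dx": 0.016,"dy": 0.0005,"dz": 0,"yaw": 0},{"jaw": 0.015,"dx": 0.016,"dy": 0.0005,"dz": 0,"yaw": 0},{"jaw": 0.015,"dx": 0,"dy": 0,"dz": 0.015,"yaw": 0},{"jaw": 0.015,"dx": 0,"dy": 0,"dz": 0.015,"yaw": 0},{"jaw": 0.015,"dx": 0,"dy": 0,"dz": 0.007,"yaw": 0},{"jaw": 0.015,"dx": 0,"dy": 0,"dz": 0,"yaw": 0}])

```text
t: 6.25
tool_pos: [0.5073, 0.2603, 0.1619]
orientation: [3.107, 0.461, -0.003]
force: [-1.1, 0.4, -0.2]
opening: 0.0237
gripper_force: 15.0
```

Run:
```python
from h import *
s=read_state();p=s["tool_pos"];print(s["t"],p.round(4),s["force"].round(1))
m=camera_model("wrist");im=read_camera("wrist");save("w4.png",im)
u=proj("wrist",p+[.957*.036,.289*.036,.004],m).astype(int);print(u,proj("wrist",(.5425,.2705,.159),m))
save("w4c.png",cv2.resize(im[u[1]-60:u[1]+60,u[0]-60:u[0]+60],None,fx=4,fy=4))
```

```text
6.25 [0.5073 0.2603 0.1619] [-1.1  0.4 -0.2]
[318 236] [319.53669409 231.71704527]
```

View pics/w4c.png

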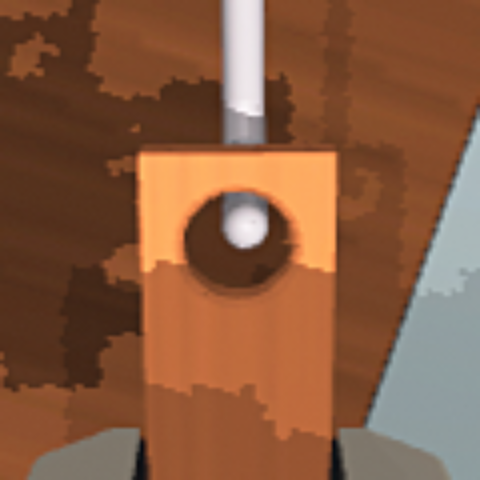

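The tip shows inside the hole at crop (245,228), with the hole centre at (240,242). Allowing for parallax, I'll go about 3 mm further in and lower to the bend.

Call:
carry_out(moves=[{"jaw": 0.015,"dx": 0.003,"dy": 0.0005,"dz": 0,"yaw": 0},{"jaw": 0.015,"dx": 0,"dy": 0,"dz": 0.007,"yaw": 0},{"jaw": 0.015,"dx": 0,"dy": 0,"dz": 0.007,"yaw": 0},{"jaw": 0.015,"dx": 0,"dy": 0,"dz": 0,"yaw": 0}])

```text
t: 6.8
tool_pos: [0.5107, 0.2609, 0.1479]
orientation: [3.107, 0.461, -0.003]
force: [-0.8, 0.5, -0.7]
opening: 0.0235
gripper_force: 15.0
```

Call:
carry_out(moves=[{"jaw": 0.015,"dx": 0,"dy": 0,"dz": 0.004,"yaw": 0},{"jaw": 0.015,"dx": 0,"dy": 0,"dz": 0.004,"yaw": 0},{"jaw": 0.015,"dx": 0,"dy": 0,"dz": 0.003,"yaw": 0},{"jaw": 0.015,"dx": 0,"dy": 0,"dz": 0,"yaw": 0}])

```text
t: 7.3
tool_pos: [0.5111, 0.261, 0.1377]
orientation: [3.107, 0.461, -0.001]
force: [0.1, -0.2, -1.1]
opening: 0.0239
gripper_force: 15.0
```

Call:
carry_out(moves=[{"jaw": 0.015,"dx": 0,"dy": 0,"dz": 0.002,"yaw": 0},{"jaw": 0.015,"dx": 0,"dy": 0,"dz": 0.001,"yaw": 0},{"jaw": 0.015,"dx": 0,"dy": 0,"dz": 0,"yaw": 0}])

```text
t: 7.68
tool_pos: [0.5113, 0.2611, 0.1351]
orientation: [3.108, 0.461, -0.0]
force: [0.3, 0.3, -0.3]
opening: 0.0239
gripper_force: 15.0
```

Call:
carry_out(moves=[{"jaw": 0.05,"dx": 0,"dy": 0,"dz": 0,"yaw": 0},{"jaw": 0.05,"dx": 0,"dy": 0,"dz": 0,"yaw": 0},{"jaw": 0.05,"dx": 0,"dy": 0,"dz": 0,"yaw": 0},{"jaw": 0.05,"dx": 0,"dy": 0,"dz": 0,"yaw": 0},{"jaw": 0.05,"dx": 0,"dy": 0,"dz": 0,"yaw": 0},{"jaw": 0.05,"dx": 0,"dy": 0,"dz": 0,"yaw": 0}])

```text
t: 8.43
tool_pos: [0.5113, 0.2611, 0.1351]
orientation: [3.108, 0.461, -0.0]
force: [-0.7, 0.3, 0.6]
opening: 0.05
gripper_force: 0.0
```

Run:
```python
from h import *
s=read_state();print(s["t"],s["tool_pos"].round(4),s["force"].round(1))
w=read_camera("wrist");sc=read_camera("scene");u=proj("scene",(.54,.27,.12)).astype(int)
a=cv2.resize(sc[u[1]-60:u[1]+60,u[0]-50:u[0]+50],(400,480),interpolation=cv2.INTER_CUBIC)
b=cv2.resize(w[120:360,220:420],(400,480))
save("w5.png",np.hstack([a,b]))
```

```text
8.425 [0.5113 0.2611 0.1351] [-0.7  0.3  0.6]
```

View pics/w5.png

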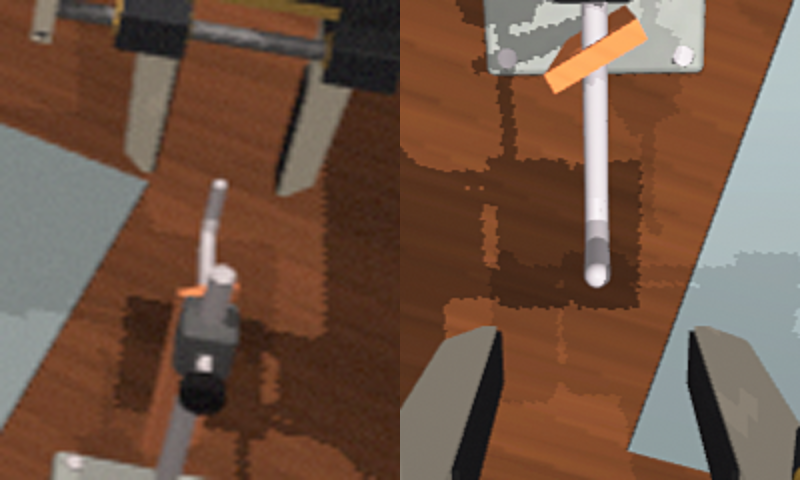

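The bar hangs upright on the wire, inboard of the seat (orange edge at (595,55) in the right half, below the wire at (185,380) on the left), and it's clear of the fingers. I'll retreat upward and go over to the tweezers.

Call:
carry_out(moves=[{"jaw": 0.05,"dx": 0,"dy": 0,"dz": -0.03,"yaw": 0},{"jaw": 0.06,"dx": 0,"dy": 0,"dz": -0.04,"yaw": 0},{"jaw": 0.07,"dx": -0.03,"dy": 0.03,"dz": 0,"yaw": 0},{"jaw": 0.07,"dx": -0.035,"dy": 0.045,"dz": 0,"yaw": 0},{"jaw": 0.07,"dx": -0.035,"dy": 0.045,"dz": 0,"yaw": 0},{"jaw": 0.07,"dx": 0,"dy": 0.038,"dz": 0,"yaw": 0.155},{"jaw": 0.07,"dx": 0,"dy": 0,"dz": 0.05,"yaw": 0},{"jaw": 0.07,"dx": 0,"dy": 0,"dz": 0,"yaw": 0}])

```text
t: 9.52
tool_pos: [0.4585, 0.0802, 0.1517]
orientation: [-3.134, -0.218, 0.012]
force: [-0.2, -0.1, -0.1]
opening: 0.0703
gripper_force: 0.0
```

Run:
```python
from h import *
s=read_state();print(s["t"],s["tool_pos"].round(4),s["orientation"].round(4))
m=camera_model("wrist");im=read_camera("wrist");save("w6.png",im)
for p in[(.508,.088,.018),(.56,.112,.011),(.562,.08,.011)]: print(proj("wrist",p,m).round())
t=read_camera("top");a=cv2.resize(t[175:285,110:230],(349,320),interpolation=cv2.INTER_CUBIC)
b=im[60:380,160:560]
save("w6c.png",np.hstack([a,b]))
import pickle;pickle.dump(m,open("m6.pkl","wb"))
```

```text
9.525 [0.4585 0.0802 0.1517] [-3.1339 -0.218   0.0115]
[317. 174.]
[297. 108.]
[335. 111.]
```

View pics/w6c.png

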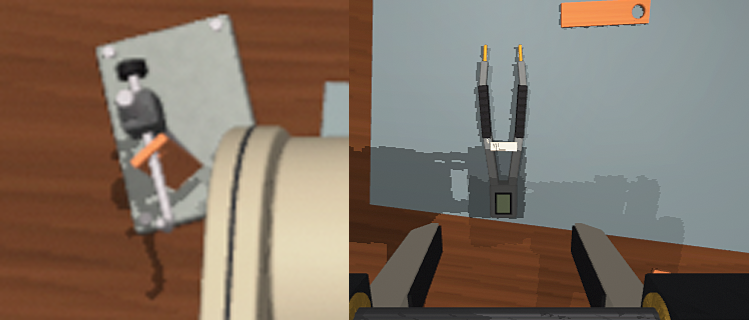

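Run:
```python
from h import *
import pickle;m=pickle.load(open("m6.pkl","rb"))
im=cv2.cvtColor(cv2.imread("pics/w6.png"),cv2.COLOR_BGR2RGB)
C=lambda p,z:(cast("wrist",p,z,m)*1000)[:2]
k=(im.max(2)<50).astype(np.uint8);k[:110]=0;k[215:]=0;k[:,:270]=0;k[:,360:]=0
cs,_=cv2.findContours(k,cv2.RETR_EXTERNAL,cv2.CHAIN_APPROX_NONE);G=[]
for c in sorted(cs,key=len)[-3:]:
    if len(c)<30: continue
    w=np.array([C(p[0],.02) for p in c]);r=cv2.minAreaRect(w.astype(np.float32));G.append(r[0])
    print(c.min((0,1)),c.max((0,1)),np.round(r[0],1),np.round(r[1],1),round(r[2],1))
h=cv2.cvtColor(im,cv2.COLOR_RGB2HSV);y=(h[...,0]>15)&(h[...,0]<32)&(h[...,1]>140);y[:90]=0;y[130:]=0;y[:,:270]=0;y[:,360:]=0
n,l,st,ce=cv2.connectedComponentsWithStats(y.astype(np.uint8))
T=[]
for i in range(1,n):
    if st[i,4]>15: print("tip",st[i],C((ce[i][0],st[i,1]),.011).round(1));T.append(C((ce[i][0],st[i,1]),.011))
print("heel end",C((317.5,276.5),.02).round(1),C((317.5,276.5),.002).round(1))
```

```text
[325 145] [337 197] [512.3  76.2] [44.3  7.9] 4.5
[289 145] [301 197] [508.  106.8] [44.4  8.2] 11.4
tip [294 105   4  16  53] [561.8 113.6]
tip [329 105   4  16  50] [565.8  84.4]
heel end [413.2  74.4] [405.3  73.2]
```

Left half: the bar still hangs on the hook wire at (148,150). Right half: the tweezers have tips at (485,45) and (519,45), black grips at about x 484 and 521, and the heel at (506,217). Their origin is at (510,91.5) mm, yaw 0.139; grip length (44 mm) and tip distance (55 mm) agree with the description. Next I'll descend and close gradually.

Call:
carry_out(grip_force=20, moves=[{"jaw": 0.07,"dx": 0.0528,"dy": -0.004,"dz": 0.02,"yaw": 0},{"jaw": 0.07,"dx": 0,"dy": 0,"dz": 0.05,"yaw": 0},{"jaw": 0.065,"dx": 0,"dy": 0,"dz": 0.045,"yaw": 0},{"jaw": 0.06,"dx": 0,"dy": 0,"dz": 0.025,"yaw": 0},{"jaw": 0.055,"dx": 0,"dy": 0,"dz": 0.0075,"yaw": 0},{"jaw": 0.05,"dx": 0,"dy": 0,"dz": 0,"yaw": 0},{"jaw": 0.046,"dx": 0,"dy": 0,"dz": 0,"yaw": 0},{"jaw": 0.042,"dx": 0,"dy": 0,"dz": 0,"yaw": 0}])

```text
t: 10.62
tool_pos: [0.5145, 0.0923, 0.0092]
orientation: [-3.134, -0.22, -0.004]
force: [0.3, -0.5, 0.4]
opening: 0.0429
gripper_force: 0.0
```

Call:
carry_out(moves=[{"jaw": 0.04,"dx": 0,"dy": 0,"dz": 0,"yaw": 0},{"jaw": 0.038,"dx": 0,"dy": 0,"dz": 0,"yaw": 0},{"jaw": 0.036,"dx": 0,"dy": 0,"dz": 0,"yaw": 0},{"jaw": 0.035,"dx": 0,"dy": 0,"dz": 0,"yaw": 0},{"jaw": 0.034,"dx": 0,"dy": 0,"dz": 0,"yaw": 0},{"jaw": 0.034,"dx": 0,"dy": 0,"dz": 0,"yaw": 0}])

```text
t: 11.38
tool_pos: [0.5144, 0.0921, 0.0087]
orientation: [3.134, 0.219, 0.003]
force: [1.0, 0.3, 5.4]
opening: 0.0344
gripper_force: 6.1
```

The fingers are 5 mm higher and 4 mm further forward than planned, so I'll reopen, correct that and close again.

Call:
carry_out(moves=[{"jaw": 0.046,"dx": 0,"dy": 0,"dz": 0,"yaw": 0},{"jaw": 0.046,"dx": 0,"dy": 0,"dz": 0,"yaw": 0},{"jaw": 0.046,"dx": -0.004,"dy": 0,"dz": 0.005,"yaw": 0},{"jaw": 0.044,"dx": 0,"dy": 0,"dz": 0,"yaw": 0},{"jaw": 0.042,"dx": 0,"dy": 0,"dz": 0,"yaw": 0},{"jaw": 0.04,"dx": 0,"dy": 0,"dz": 0,"yaw": 0},{"jaw": 0.038,"dx": 0,"dy": 0,"dz": 0,"yaw": 0},{"jaw": 0.036,"dx": 0,"dy": 0,"dz": 0,"yaw": 0}])

```text
t: 12.38
tool_pos: [0.509, 0.0916, 0.0024]
orientation: [-3.134, -0.219, 0.001]
force: [0.6, -0.6, -0.7]
opening: 0.0366
gripper_force: 3.5
```

Call:
carry_out(moves=[{"jaw": 0.035,"dx": 0,"dy": 0,"dz": 0,"yaw": 0},{"jaw": 0.034,"dx": 0,"dy": 0,"dz": 0,"yaw": 0},{"jaw": 0.033,"dx": 0,"dy": 0,"dz": 0,"yaw": 0},{"jaw": 0.033,"dx": 0,"dy": 0,"dz": 0,"yaw": 0}])

```text
t: 12.88
tool_pos: [0.5093, 0.0916, 0.0026]
orientation: [3.134, 0.219, -0.0]
force: [-0.1, 0.1, 0.3]
opening: 0.033
gripper_force: 4.5
```

Call:
carry_out(moves=[{"jaw": 0.033,"dx": 0,"dy": 0,"dz": -0.005,"yaw": 0},{"jaw": 0.033,"dx": 0,"dy": 0,"dz": -0.015,"yaw": 0},{"jaw": 0.033,"dx": 0,"dy": 0,"dz": -0.025,"yaw": 0},{"jaw": 0.033,"dx": 0,"dy": 0,"dz": -0.025,"yaw": 0},{"jaw": 0.033,"dx": 0,"dy": 0,"dz": -0.02,"yaw": 0},{"jaw": 0.033,"dx": 0,"dy": 0,"dz": -0.01,"yaw": 0},{"jaw": 0.033,"dx": 0,"dy": 0,"dz": 0,"yaw": 0},{"jaw": 0.033,"dx": 0,"dy": 0,"dz": 0,"yaw": 0}])

```text
t: 13.88
tool_pos: [0.5087, 0.0916, 0.1018]
orientation: [-3.134, -0.219, 0.002]
force: [0.2, -0.2, -0.5]
opening: 0.0333
gripper_force: 4.5
```

Call:
carry_out(moves=[{"jaw": 0.032,"dx": 0,"dy": 0,"dz": 0,"yaw": 0},{"jaw": 0.031,"dx": 0,"dy": 0,"dz": 0,"yaw": 0},{"jaw": 0.03,"dx": 0,"dy": 0,"dz": 0,"yaw": 0},{"jaw": 0.03,"dx": 0,"dy": 0,"dz": 0,"yaw": 0},{"jaw": 0.03,"dx": 0,"dy": 0,"dz": 0,"yaw": 0},{"jaw": 0.03,"dx": 0,"dy": 0,"dz": 0,"yaw": 0}])

```text
t: 14.62
tool_pos: [0.5093, 0.0916, 0.1027]
orientation: [-3.134, -0.219, -0.0]
force: [0.1, -0.2, -0.4]
opening: 0.0303
gripper_force: 5.9
```

Run:
```python
from h import *
s=read_state();p=s["tool_pos"];print(s["t"],p.round(4),s["orientation"].round(4),s["opening"],s["gripper_force"])
m=camera_model("wrist");im=read_camera("wrist");save("w7.png",im)
C=lambda q,z:(cast("wrist",q,z,m)*1000)[:2]
print(proj("wrist",p+[.0545,.0076,.0085],m),proj("wrist",p,m))
h=cv2.cvtColor(im,cv2.COLOR_RGB2HSV);y=(h[...,0]>15)&(h[...,0]<32)&(h[...,1]>140);y[300:]=0;y[:,:200]=0;y[:,440:]=0
n,l,st,ce=cv2.connectedComponentsWithStats(y.astype(np.uint8))
for i in range(1,n):
    if st[i,4]>30: print("tip",st[i],C((st[i,0]-.5,st[i,1]),p[2]+.0085).round(1),C((st[i,0]+st[i,2]-.5,st[i,1]),p[2]+.0085).round(1))
t=read_camera("top");u=proj("top",p).astype(int)
a=cv2.resize(im[100:400,220:420],(400,600),interpolation=cv2.INTER_CUBIC)
b=cv2.resize(read_camera("scene")[230:380,340:490],(400,400),interpolation=cv2.INTER_CUBIC)
b2=np.zeros((600,400,3),np.uint8);b2[:400]=b;b2[400:]=cv2.resize(t[175:275,100:300],(400,200))
save("w7c.png",np.hstack([a,b2]))
```

```text
14.625 [0.5093 0.0916 0.1027] [-3.1339e+00 -2.1940e-01 -1.0000e-04] 0.0303287644984437 5.896383672952652
[318.90650064 200.52761742] [318.56416719 297.90210719]
tip [297 201   8  28 156] [562.1 109.6] [562.6 105.9]
tip [328 201   9  28 161] [564.1  95.2] [564.7  91. ]
```

View pics/w7c.png

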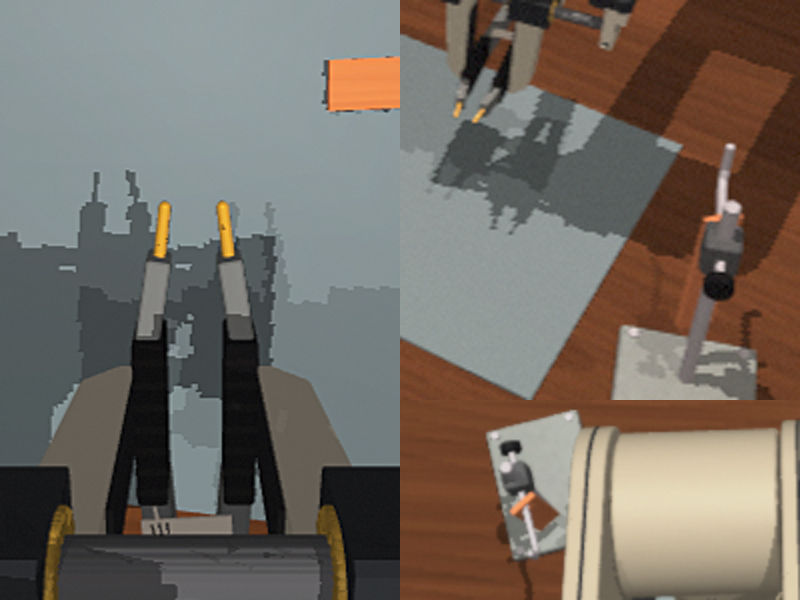

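The left panel shows the tweezers held up with tips at (171,205) and (217,205) and parallel grips. The right panels show the bar still hanging on the hook. The gap estimate is about 10.5 mm, so I'll measure it at subpixel level, calibrated against the open tips (26 mm).

```bash
cat > gap.py <<'E'
from h import *
import pickle
def gap(im,m,z,r0,cols):
    out=[]
    for r in range(r0+1,r0+5):
        x=im[r].astype(float);y=np.clip((x[:,0]-x[:,2])/150,0,None)[cols[0]:cols[1]]
        b=(y>.3);idx=np.flatnonzero(b)
        k=np.argmax(np.diff(idx));L,R=idx[k],idx[k+1]
        # half-level crossing
        hl=y[L-1]/2 ;hr=y[R+1]/2
        e1=L+(y[L]-hl)/(y[L]-y[L+1]) if y[L]>hl else L-1+(y[L-1]-hl)/(y[L-1]-y[L])
        e2=R-(y[R]-hr)/(y[R]-y[R-1]) if y[R]>hr else R+1-(y[R+1]-hr)/(y[R+1]-y[R])
        out.append(np.linalg.norm(cast("wrist",(e1+cols[0],r),z,m)-cast("wrist",(e2+cols[0],r),z,m))*1000)
    return np.array(out)
if __name__=="__main__":
    im6=cv2.cvtColor(cv2.imread("pics/w6.png"),cv2.COLOR_BGR2RGB)
    print("open",gap(im6,pickle.load(open("m6.pkl","rb")),.011,105,(285,345)).round(2))
    o=[];g=[];f=[]
    for _ in range(8):
        s=read_state();m=camera_model("wrist");im=read_camera("wrist");o.append(s["opening"]);f.append(s["gripper_force"]);g.append(gap(im,m,s["tool_pos"][2]+.0085,201,(280,355)))
    print(s["t"],np.round(np.array(o)*1000,2),np.mean(o)*1000,np.mean(f));print(np.mean(g,0).round(2))
E
python3 gap.py
```

```text
open [26.71 26.69 26.71 26.76]
15.125 [30.45 30.24 30.21 30.   30.12 30.18 30.33 30.48] 30.251591912623297 5.896259229630232
[11.33 10.95 11.18 11.22]
```

The camera (after bias), the opening and the spring force all put the gap at about 10.45 mm. I'll close 0.27 mm more.

Call:
carry_out(moves=[{"jaw": 0.02973,"dx": 0,"dy": 0,"dz": 0,"yaw": 0},{"jaw": 0.02973,"dx": 0,"dy": 0,"dz": 0,"yaw": 0},{"jaw": 0.02973,"dx": 0,"dy": 0,"dz": 0,"yaw": 0},{"jaw": 0.02973,"dx": 0,"dy": 0,"dz": 0,"yaw": 0}])

```text
t: 15.68
tool_pos: [0.5093, 0.0916, 0.1026]
orientation: [-3.134, -0.219, 0.0]
force: [1.4, 0.4, -0.4]
opening: 0.03
gripper_force: 6.0
```

```bash
python3 gap.py
```

```text
open [26.71 26.69 26.71 26.76]
16.025 [30.03 30.   30.09 30.05 29.96 30.04 30.01 30.18] 30.043685062329786 6.0126247722655535
[10.68 10.5  10.54 10.57]
```

```bash
python3 -c "from plant import *;print(close_job())"
```

```text
the job is handed in; nothing more can be done
None
```

The job is handed in: the bar hangs by its hole on the hook's wire, a little inboard of the seat, and the tweezers are held about 10 cm above the mat with the tips about 10 mm apart (opening 30.0 mm, 6.0 N); the gap comes from opening, force and camera, since the gripper hid the scale's index line.

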